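# Put the lift-out liners back in their soaking dishes

### The arm

A 6-joint arm with a two-finger parallel gripper is mounted at the origin on the work surface; the furniture and walls round the work are solid. World frame = base frame: x ahead of the robot, y to its left, z up, the work surface at z = 0. Lengths are in m, angles in rad, forces in N, time in s.
With the tool pointing down it reaches from about 0.375 to 0.975 m from the base axis. Payload 3.8 kg.
Tool frame: the origin (TCP) lies midway between the tips of the shut fingers; the grasp point (between the pads) lies 19 mm behind it; z points along the fingers, y is the line along which they close (so a half turn about z gives the same grasp; the last joint's range is limited). The gripper opens to 85 mm and grips with 20 to 120 N. Pads are 22 mm wide; open, the fingers measure 114 mm over their backs; the gripper's body (76 mm by 85 mm) begins 54 mm behind the grasp point. The pads swing forward as they close: fully open they stand 13 mm farther back than shut.
Start: joints at [-1.248, 0.264, 1.604, -0, 1.274, -0.037], TCP at [0.238, -0.632, 0.231] pointing down, gripper open.
Joint ranges: [-2.63, 2.63], [-0.94, 2.18], [0.31, 2.57], [-1.31, 4.45], [0, 2.66], [-2.55, 2.55]. Speed limits (rad/s): [2.57, 2.57, 3.14, 3.14, 3.14, 3.14].

### API

Orientations are given as a unit quaternion [x, y, z, w].
In Python, from bench import status, viewer, bot, cut_out, tip_of gives the robot as it stands.
- The arm moves only by the tool jog_arm, never from a script. Its argument "increments" is a list of rows, each a list of 2 entries, a list of its own where there are three numbers: the shift along the world's x, y, z as a fraction of full scale, then the turn, a rotation vector about the world's x, y, z as a fraction of full scale. In form: [[[dx, dy, dz], [ax, ay, az]], ...]. A call has 1 to 5 rows; each row is the pose to reach, as a shift and turn from the pose commanded when the call began; what a row does not reach only later rows make up. Full scale, the value 1, is 150 mm for a shift and 1.5 rad for a turn. A row lasts 1/8 s, in which the tool goes at most 62.5 mm and 10.7 degrees, less where a joint would pass 70% of its speed; a pose out of reach is approached as far as the arm can. A call with a number of a shift or a turn outside -1 to 1 is refused whole. A call with a gripper value outside its range is refused whole. "fingers" is the closure, from 0 (fully open) to 1 (shut), set as the call begins (left out, the last holds). The fingers move at their own pace and stop on an object; "force" is the grip in N (left out, the last holds). Time passes only in rows, so rows that repeat a pose let the fingers close. It gives the time, the measured TCP pose, the force, the opening and the grip force at its end, in the units of the state.
- status.read_state(): the state, without advancing time (a new reading comes with each control period).
- viewer.camera(name): name is "scene" or "top"; returns the picture (400x640x3 uint8, blue, green, red); there is no depth.
- viewer.camera_model(name): a dict with "fx", "fy", "cx", "cy" (pixels), "R" (3x3) and "t" (3): a world point X has camera coordinates R X + t. Camera axes: x right, y down, z forward; pixel columns grow to the right and rows downward; lengths in m; the calibration is good to about 2 mm. A picture is of the moment at which its call begins. camera_model takes no time and is no camera call.
- bot.finish_job(): hands the job in; it is judged then, once.
Trained networks look in the newest picture that a camera, given by its name, has taken for a name from the list of things; names that differ only in an ending like _2 or _b are one class to them, and where a whole thing is asked for, a point or a joint stands for the part that bears it (a point fixed in the world has none). Each returns a list of dicts, best first, with "confidence" (0 to 1); they miss things now and then, are a little off and sometimes report something else, mostly with a low value. They report only what shows in the picture. A call takes as long as a camera call. They do not tell look-alikes from the thing itself.
- cut_out(camera, name): "region" (400x640 bool, what is visible of it).
- tip_of(camera, name): "xyz" ([x, y, z] in m, in the coordinates of the camera as it stood for that picture, good to about 4 mm: a listed point, or the origin of a listed thing).
The state is a dict: "clock": time; "joints": joint angles; "dq": joint speeds; "effort": joint torques, N m; "eef_pos": TCP position; "tcp_rot": TCP orientation; "force": force on the tool from outside, world axes, zero at the start; "moment": the same for the moment, N m; "grip_width": finger opening in m; "grasp_force": force on a finger pad.
Only numpy, scipy, OpenCV 4.12 (cv2) and the standard library are available. Lean on these libraries where they do the work, as an engineer would, in place of code of your own. Each camera call takes 0.05 s, during which the arm holds its last target. There are 200 camera calls.

### The job

Put the two steel lift-out liners back into the two grey plastic soaking dishes: each belongs in the dish of its own outline, so turn it until the outlines match and nest it fully home, flat on the dish's floor. Leave the dishes standing where they are and let go of both liners.

Things in the scene. Friction and masses are not known exactly. Their poses are not given: they have to be found in the camera images.
- kidney_liner_grip (a point): Steel strainer liner, kidney outline, 129 x 67 mm (x, y) at the rim; bulging side to +y, hollow side to -y. Wall 36 high, 5 narrower all round at the foot. Over it a fixed level grip bar along x: 62 long, 12 thick (y), 14 high, on uprights at its ends; 10 of air from rim level to bar. Origin: bar centre, 53 above the underside; z up. Loose, 0.18 kg, balanced under the bar.
- wedge_liner_grip (a point): Steel strainer liner, rounded wedge outline, 112 x 76 mm (x, y); broad end to -x, narrow end (40) to +x. Wall 36 high, 5 narrower all round at the foot. Over it a fixed level grip bar along x: 62 long, 12 thick (y), 14 high, on uprights at its ends; 10 of air from rim level to bar. Origin: bar centre, 53 above the underside; z up. Loose, 0.18 kg, balanced under the bar.
- kidney_dish_in (a point): Grey plastic dish, kidney outline, about 145 x 83 mm over the rim; bulging side to +y. Takes the matching liner with 3 gap all round when home, about 7 on entry. 35 high, 28 deep; loose, 0.7 kg. Origin: centre of the inner floor, z up. Home: liner flat on it, its bar centre 53 above this point, axes as the liner's (a half turn does not fit).
- wedge_dish_in (a point): Grey plastic dish, rounded wedge outline, about 128 x 92 mm over the rim; broad end to -x. Takes the matching liner with 3 gap all round when home, about 7 on entry. 35 high, 28 deep; loose, 0.7 kg. Origin: centre of the inner floor, z up. Home: liner flat on it, its bar centre 53 above this point, axes as the liner's (a half turn does not fit).
Mind the look-alikes: they are no part of the job. Leave any turquoise look-alike of the part that bears wedge_liner_grip alone.

How it is judged:
At the end, for the whole second after the job is handed in: Each liner sits in the dish of its own outline: bar centre within 7 mm sideways of the dish centre and under 57 mm above its inner floor (home: 53), turned within 0.12 rad of the dish, level within 0.08 rad. Each dish is level within 0.06 rad and within 40 mm of where it stood (horizontal distance between kidney_liner_grip and kidney_dish_in below 0.007 m and z of kidney_liner_grip in the frame of kidney_dish_in below 0.057 m and angle between the x axis of kidney_liner_grip and the x axis of kidney_dish_in, either way round below 0.12 rad and angle between each of kidney_liner_grip, wedge_liner_grip's own z axis and vertical below 0.08 rad and angle between each of kidney_dish_in, wedge_dish_in's own z axis and vertical below 0.06 rad and distance of each of kidney_dish_in, wedge_dish_in from where it was at the start of the episode below 0.04 m and horizontal distance between wedge_liner_grip and wedge_dish_in below 0.007 m and z of wedge_liner_grip in the frame of wedge_dish_in below 0.057 m and angle between the x axis of wedge_liner_grip and the x axis of wedge_dish_in, either way round below 0.12 rad); the robot touches nothing.
It also fails if it takes over 64 s, if anything falls off the work surface, if the arm or the gripper's body presses on something with over 40 N, if the wrist force passes 120 N, or if a joint passes its speed limit or range.

## Working session

There is one attempt and no reset: what is moved stays moved. The work goes in short steps, Python scripts to look and compute and a tool call to move; the robot and the scene stay as the last step left them, time stands still between calls to the robot, and variables do not carry over. Pictures are saved under pics/ and viewed, at most 10 in all, crops included, and the job is handed in when it is done.

Besides the shell and the picture viewer there is one more tool, called after "Request:" in YAML: its name, and indented under it one key for each argument. jog_arm: Moves the arm, as the interface text tells. Shift numbers are shares of 150 mm and turn numbers shares of 1.5 rad, none past 1 either way. Its arguments: {"type":"object","properties":{"increments":{"type":"array","items":{"type":"array"}},"fingers":{"type":"number"},"force":{"type":"number"}},"required":["increments"]}

```bash
mkdir -p pics; cat > h.py <<'E'
from bench import status, viewer, bot, cut_out, tip_of
import numpy as np, cv2
def w(cam,p):
    m=viewer.camera_model(cam); return np.array(m["R"]).T@(np.array(p)-np.array(m["t"]))
def px(cam,X):
    m=viewer.camera_model(cam); c=np.array(m["R"])@np.array(X)+np.array(m["t"]); return (m["fx"]*c[0]/c[2]+m["cx"], m["fy"]*c[1]/c[2]+m["cy"])
def plane(cam,u,v,z):
    m=viewer.camera_model(cam);R=np.array(m["R"]);C=-R.T@np.array(m["t"])
    d=R.T@np.array([(u-m["cx"])/m["fx"],(v-m["cy"])/m["fy"],1]); return C+d*(z-C[2])/d[2]
N=["kidney_liner_grip","wedge_liner_grip","kidney_dish_in","wedge_dish_in"]
E
python3 - <<'E'
from h import *
ims=[]
for c in ["top","scene"]:
    im=viewer.camera(c); cv2.imwrite(f"pics/{c}0.png",im)
    m=viewer.camera_model(c); print(c,m["fx"],-np.array(m["R"]).T@m["t"])
    for n in N:
        for d in tip_of(c,n):
            X=w(c,d["xyz"]); print(c,n,round(d["confidence"],2),X.round(3),np.round(px(c,X)))
        for d in cut_out(c,n):
            ys,xs=np.nonzero(d["region"]); print("   reg",round(d["confidence"],2),len(xs),xs.mean().round(),ys.mean().round(),xs.min(),xs.max(),ys.min(),ys.max(), im[d["region"]].mean(0).round())
print(status.read_state())
E
```

```text
top 449.71184881807903 [ 0.24097923 -0.02607503  1.39772708]
top kidney_liner_grip 0.92 [ 0.408 -0.182  0.056] [369. 203.]
   reg 0.79 669 369.0 206.0 348 390 195 217 [146. 147. 148.]
top wedge_liner_grip 0.62 [ 0.535 -0.39   0.056] [436. 162.]
top wedge_liner_grip 0.62 [ 0.264 -0.216  0.058] [381. 252.]
   reg 0.97 564 381.0 247.0 368 396 233 260 [127. 133.  70.]
   reg 0.87 776 435.0 165.0 422 452 145 183 [130. 133. 136.]
   reg 0.61 735 433.0 225.0 423 447 204 241 [115. 122.  69.]
top kidney_dish_in 0.82 [0.531 0.315 0.011] [208. 166.]
   reg 0.86 950 209.0 164.0 195 225 141 184 [117. 122. 125.]
top wedge_dish_in 0.66 [0.438 0.179 0.011] [251. 196.]
   reg 0.7 945 248.0 195.0 234 263 173 214 [128. 131. 133.]
scene 499.07216163321186 [-0.8100548  -0.84691316  0.91152441]
scene kidney_liner_grip 0.88 [ 0.408 -0.184  0.056] [365. 219.]
   reg 0.76 680 364.0 229.0 345 382 216 241 [ 98. 107. 110.]
scene wedge_liner_grip 0.76 [ 0.533 -0.391  0.051] [440. 221.]
scene wedge_liner_grip 0.72 [ 0.264 -0.213  0.052] [350. 244.]
scene wedge_liner_grip 0.68 [ 0.348 -0.374  0.055] [411. 246.]
  
[... 459 characters left out ...]
94. 99. 97.]
{'clock': 0.9, 'joints': array([-1.24789610e+00,  2.63891986e-01,  1.60396169e+00, -5.31747134e-06,
        1.27370546e+00, -3.68951049e-02]), 'dq': array([-0.00038816,  0.00034646, -0.00027938,  0.00054322, -0.00145098,
        0.00070856]), 'effort': array([-5.04320833e-04, -5.15054190e+01, -3.67733681e+01, -2.37654431e-04,
        6.25857992e-04,  1.88603330e-06]), 'eef_pos': array([ 0.23765955, -0.6317912 ,  0.23130585]), 'tcp_rot': array([ 9.83861869e-01,  1.78929656e-01, -1.27778276e-07,  1.69511279e-05]), 'force': array([ 0.03898115,  0.00406765, -0.80987238]), 'moment': array([ 0.0194881 , -0.00331419, -0.00022283]), 'grasp_force': 0.0, 'grip_width': 0.08544896746254217}
```

View pics/top0.png

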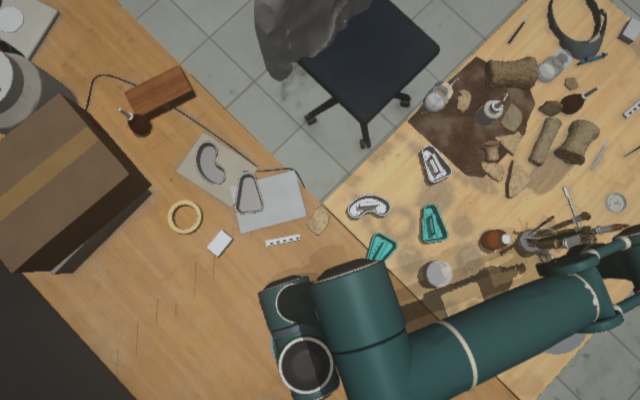

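View pics/scene0.png

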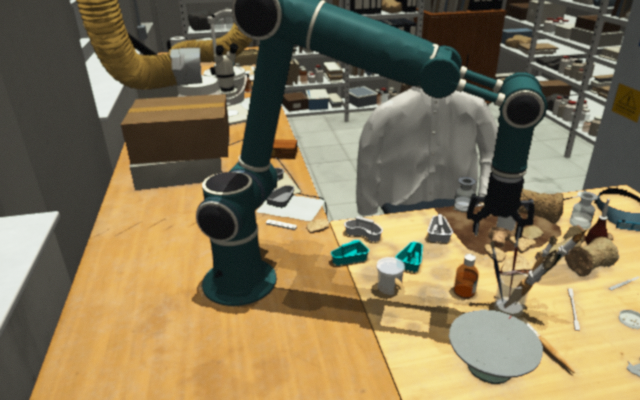

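Candidates for the wedge liner are steel at (435,165), turquoise at (381,247) and turquoise at (431,225). I choose the steel one. The kidney liner, at (369,206), has no look-alike. Dishes: kidney at (209,163), wedge at (248,195).

```bash
cat >> h.py <<'E'
def pca(cam,n,near,z):
    best=min(cut_out(cam,n),key=lambda d:np.hypot(*(np.argwhere(d["region"]).mean(0)[::-1]-near)))
    r=best["region"].astype(np.uint8); 
    cs,_=cv2.findContours(r,cv2.RETR_EXTERNAL,cv2.CHAIN_APPROX_NONE); f=cv2.drawContours(r*0,cs,-1,1,-1)
    P=np.array([plane(cam,u,v,z)[:2] for v,u in np.argwhere(f)]); c=P.mean(0); Q=P-c
    l,V=np.linalg.eigh(np.cov(Q.T)); a=V[:,1]; b=V[:,0]
    if a[0]<0:a=-a
    b=np.array([-a[1],a[0]])
    x=Q@a;y=Q@b
    return dict(c=c.round(4),yaw=np.arctan2(a[1],a[0]).round(3),L=np.ptp(x).round(3),W=np.ptp(y).round(3),skx=((x**3).mean()/x.std()**3).round(2),sxy=((x*y*y).mean()/x.std()/y.var()).round(2),sky=((y**3).mean()/y.std()**3).round(2),xxy=((x*x*y).mean()/x.var()/y.std()).round(2)),f
E
python3 - <<'E'
from h import *
im=viewer.camera("top")
for n,nr,z in zip(N,[(369,206),(435,165),(209,163),(248,195)],[.036,.036,.035,.035]):
    r,f=pca("top",n,nr,z); print(n,r)
    cs,_=cv2.findContours(f,cv2.RETR_EXTERNAL,cv2.CHAIN_APPROX_NONE)
a=cv2.resize(im[130:235,180:310],None,fx=3,fy=3,interpolation=cv2.INTER_CUBIC)
b=cv2.resize(im[130:235,340:470],None,fx=3,fy=3,interpolation=cv2.INTER_CUBIC)
cv2.imwrite("pics/crop1.png",np.hstack([a,b]))
E
```

```text
kidney_liner_grip {'c': array([ 0.4039, -0.1827]), 'yaw': np.float64(-1.485), 'L': np.float64(0.129), 'W': np.float64(0.066), 'skx': np.float64(0.04), 'sxy': np.float64(-0.02), 'sky': np.float64(0.12), 'xxy': np.float64(-0.3)}
wedge_liner_grip {'c': array([ 0.5311, -0.3901]), 'yaw': np.float64(0.398), 'L': np.float64(0.115), 'W': np.float64(0.08), 'skx': np.float64(0.27), 'sxy': np.float64(-0.31), 'sky': np.float64(-0.04), 'xxy': np.float64(0.02)}
kidney_dish_in {'c': array([0.5347, 0.3073]), 'yaw': np.float64(0.358), 'L': np.float64(0.145), 'W': np.float64(0.083), 'skx': np.float64(0.0), 'sxy': np.float64(0.0), 'sky': np.float64(0.1), 'xxy': np.float64(-0.24)}
wedge_dish_in {'c': array([0.4364, 0.185 ]), 'yaw': np.float64(0.102), 'L': np.float64(0.127), 'W': np.float64(0.09), 'skx': np.float64(0.24), 'sxy': np.float64(-0.27), 'sky': np.float64(0.01), 'xxy': np.float64(0.0)}
```

View pics/crop1.png

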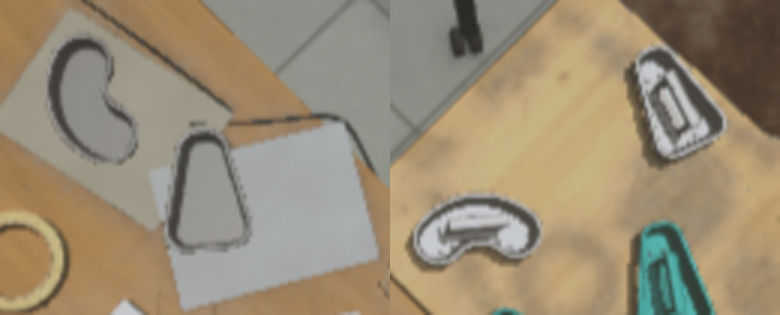

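The crop shows the dishes at left: kidney with its bulge to the left, wedge with its narrow end up. At right are the steel wedge liner (narrow end up, upper right) and the steel kidney liner (bulge up); the turquoise wedges are separate. Liner turns needed: wedge -0.296, kidney +1.84.

Request:
jog_arm:
  increments:
    - [[0.98,0.8,0],[0,0,0.025]]
    - [[0.98,0.8,0],[0,0,0.025]]
    - [[0.98,0.8,0],[0,0,0.025]]
    - [[0.98,0.8,0],[0,0,0.025]]
    - [[0.98,0.8,0],[0,0,0.025]]
  fingers: 0
  force: 40

```text
clock: 1.78
eef_pos: [0.3849, -0.5117, 0.2314]
tcp_rot: [0.98, 0.198, -0.0, 0.0]
force: [-0.7, -0.2, -0.2]
grip_width: 0.0856
grasp_force: 0.0
```

Request:
jog_arm:
  increments:
    - [[0.99,0.8,-0.5],[0,0,0]]
    - [[0.99,0.8,-0.5],[0,0,0]]
    - [[0.99,0.8,-0.5],[0,0,0]]
    - [[0.99,0.8,-0.5],[0,0,0]]
    - [[0.99,0.8,-0.5],[0,0,0]]

```text
clock: 2.4
eef_pos: [0.5326, -0.3922, 0.1555]
tcp_rot: [0.98, 0.198, -0.001, -0.0]
force: [-1.0, -0.0, 0.4]
grip_width: 0.0854
grasp_force: 0.0
```

Request:
jog_arm:
  increments:
    - [[0,0,-0.4],[0,0,0]]
    - [[0,0,-0.7],[0,0,0]]
    - [[0,0,-0.78],[0,0,0]]
    - [[0,0,-0.78],[0,0,0]]

```text
clock: 2.9
eef_pos: [0.5323, -0.3933, 0.0398]
tcp_rot: [0.981, 0.196, -0.0, 0.0]
force: [-0.1, -0.2, 0.4]
grip_width: 0.0854
grasp_force: 0.0
```

Request:
jog_arm:
  increments:
    - [[0,0,0],[0,0,0]]
    - [[0,0,0],[0,0,0]]
    - [[0,0,0],[0,0,0]]
    - [[0,0,0],[0,0,0]]
    - [[0,0,0],[0,0,0]]
  fingers: 1
  force: 40

```text
clock: 3.52
eef_pos: [0.5335, -0.3919, 0.0399]
tcp_rot: [0.98, 0.197, 0.0, 0.0]
force: [-0.7, -0.1, 3.6]
grip_width: 0.0115
grasp_force: 40.2
```

Request:
jog_arm:
  increments:
    - [[0,0,0.4],[0,0,0]]
    - [[0,0,0.8],[0,0,0]]
    - [[-0.1,0.4,0.9],[0,0,0]]
    - [[-0.1,0.8,0.9],[0,0,-0.1]]
    - [[-0.1,0.8,0.9],[0,0,-0.1]]

```text
clock: 4.15
eef_pos: [0.5172, -0.2676, 0.1737]
tcp_rot: [0.992, 0.125, -0.001, -0.001]
force: [0.2, -0.2, -1.3]
grip_width: 0.0111
grasp_force: 39.9
```

Request:
jog_arm:
  increments:
    - [[-0.15,0.4,0],[0,0,0]]
    - [[-0.15,0.8,0],[0,0,-0.05]]
    - [[-0.15,1,0],[0,0,-0.1]]
    - [[-0.15,1,0],[0,0,-0.1]]

```text
clock: 4.65
eef_pos: [0.4953, -0.1204, 0.1737]
tcp_rot: [0.999, 0.051, -0.0, -0.0]
force: [0.6, -0.3, -1.1]
grip_width: 0.0108
grasp_force: 40.1
```

Request:
jog_arm:
  increments:
    - [[-0.15,0.4,0],[0,0,0]]
    - [[-0.15,0.8,0],[0,0,0]]
    - [[-0.15,1,0],[0,0,0]]
    - [[-0.15,1,0],[0,0,0]]

```text
clock: 5.15
eef_pos: [0.4736, 0.0287, 0.1741]
tcp_rot: [0.999, 0.05, 0.0, 0.0]
force: [-0.3, -0.4, -2.2]
grip_width: 0.0112
grasp_force: 40.2
```

Request:
jog_arm:
  increments:
    - [[-0.15,0.4,0],[0,0,0]]
    - [[-0.15,0.8,0],[0,0,0]]
    - [[-0.15,1,0],[0,0,0]]
    - [[-0.15,1,0],[0,0,0]]

```text
clock: 5.65
eef_pos: [0.4516, 0.1784, 0.1742]
tcp_rot: [0.999, 0.05, 0.0, 0.0]
force: [-1.0, 0.1, -1.7]
grip_width: 0.0109
grasp_force: 40.3
```

```bash
python3 - <<'E'
from h import *
for c in ["top","scene"]:
    im=viewer.camera(c)
    for n in N[1:4:2]:
        for d in tip_of(c,n):
            X=w(c,d["xyz"]); print(c,n,round(d["confidence"],2),X.round(4),np.round(px(c,X)))
        for d in cut_out(c,n):
            ys,xs=np.nonzero(d["region"]); print("   reg",round(d["confidence"],2),len(xs),xs.mean().round(),ys.mean().round())
    if c=="scene": cv2.imwrite("pics/s2.png",cv2.resize(im[130:270,200:400],None,fx=4,fy=4,interpolation=cv2.INTER_CUBIC))
p=status.read_state()["eef_pos"]; print(p, px("scene",[.438,.182,.007]),px("scene",[p[0],p[1],.187]),px("top",[p[0],p[1],.187]))
E
```

```text
top wedge_liner_grip 0.85 [ 0.3456 -0.3821  0.0577] [436. 224.]
top wedge_liner_grip 0.67 [0.4545 0.1783 0.1874] [242. 181.]
top wedge_liner_grip 0.61 [ 0.2641 -0.2189  0.059 ] [382. 252.]
   reg 0.89 750 379.0 252.0
   reg 0.79 741 433.0 225.0
   reg 0.68 200 238.0 195.0
top wedge_dish_in 0.61 [0.437  0.1827 0.0042] [250. 196.]
   reg 0.59 53 248.0 202.0
scene wedge_liner_grip 0.93 [0.4512 0.1775 0.1871] [283. 154.]
scene wedge_liner_grip 0.9 [ 0.2633 -0.2175  0.0566] [351. 244.]
scene wedge_liner_grip 0.87 [ 0.3513 -0.3725  0.0548] [411. 246.]
   reg 0.93 713 350.0 253.0
   reg 0.77 403 281.0 163.0
   reg 0.62 545 412.0 257.0
scene wedge_dish_in 0.78 [0.4378 0.1835 0.0018] [282. 200.]
scene wedge_dish_in 0.18 [0.4492 0.1775 0.1876] [282. 154.]
   reg 0.91 457 281.0 196.0
   reg 0.15 647 364.0 229.0
[0.45080228 0.17762564 0.1743535 ] (np.float64(282.23632293144766), np.float64(199.30886869601844)) (np.float64(282.53241528221855), np.float64(153.79638654320627)) (np.float64(242.3109568615406), np.float64(181.94682532786533))
```

View pics/s2.png

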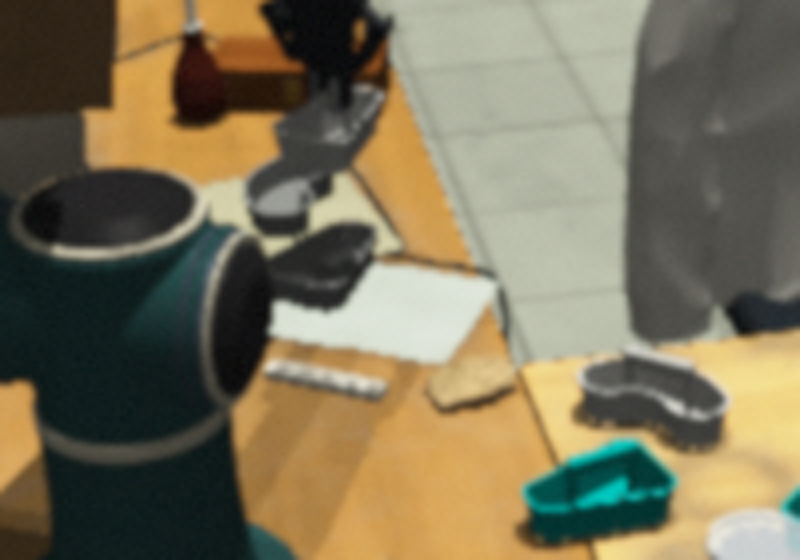

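The picture shows the wedge liner hanging level above the wedge dish, liner at scene crop (330,130) and dish at (320,260). The liner's offset from the TCP is about 1-2 mm.

Request:
jog_arm:
  increments:
    - [[-0.095,0.032,-0.3],[0,0,0]]
    - [[-0.095,0.032,-0.55],[0,0,0]]
    - [[-0.095,0.032,-0.55],[0,0,0]]
    - [[-0.095,0.032,-0.62],[0,0,0]]
    - [[-0.095,0.032,-0.62],[0,0,0]]

```text
clock: 6.78
eef_pos: [0.4372, 0.1832, 0.0821]
tcp_rot: [0.999, 0.049, 0.001, -0.0]
force: [-0.1, -0.2, -1.1]
grip_width: 0.0112
grasp_force: 40.3
```

Request:
jog_arm:
  increments:
    - [[0,0,-0.05],[0,0,0]]
    - [[0,0,-0.1],[0,0,0]]
    - [[0,0,-0.14],[0,0,0]]
    - [[0,0,-0.17],[0,0,0]]
    - [[0,0,-0.17],[0,0,0]]

```text
clock: 7.4
eef_pos: [0.4359, 0.1829, 0.0552]
tcp_rot: [0.999, 0.049, -0.001, 0.0]
force: [0.1, 0.6, -1.7]
grip_width: 0.0114
grasp_force: 40.3
```

Request:
jog_arm:
  increments:
    - [[0,0,-0.02],[0,0,0]]
    - [[0,0,-0.035],[0,0,0]]
    - [[0,0,-0.045],[0,0,0]]
    - [[0,0,-0.052],[0,0,0]]
    - [[0,0,-0.052],[0,0,0]]

```text
clock: 8.02
eef_pos: [0.4364, 0.183, 0.0479]
tcp_rot: [0.999, 0.049, -0.0, 0.0]
force: [0.3, -0.3, -1.5]
grip_width: 0.0113
grasp_force: 40.3
```

Request:
jog_arm:
  increments:
    - [[0,0,-0.01],[0,0,0]]
    - [[0,0,-0.015],[0,0,0]]
    - [[0,0,-0.02],[0,0,0]]
    - [[0,0,-0.02],[0,0,0]]

```text
clock: 8.52
eef_pos: [0.4367, 0.1833, 0.0468]
tcp_rot: [0.999, 0.049, -0.0, -0.0]
force: [-6.4, -1.3, 13.3]
grip_width: 0.0112
grasp_force: 42.3
```

Request:
jog_arm:
  increments:
    - [[0,0,0.01],[0,0,0]]
    - [[0,0,0.01],[0,0,0]]
    - [[0,0,0.01],[0,0,0]]
    - [[0,0,0.01],[0,0,0]]
    - [[0,0,0.01],[0,0,0]]
  fingers: 0

```text
clock: 9.15
eef_pos: [0.4363, 0.183, 0.0463]
tcp_rot: [0.999, 0.049, -0.0, 0.0]
force: [-0.3, -0.5, 0.4]
grip_width: 0.0855
grasp_force: 0.0
```

Request:
jog_arm:
  increments:
    - [[0,0,0.3],[0,0,0]]
    - [[0,0,0.6],[0,0,0]]
    - [[0,0,0.85],[0,0,0]]
    - [[0,-0.5,0.85],[0,0,0]]
    - [[0,-0.9,0.85],[0,0,0.1]]

```text
clock: 9.78
eef_pos: [0.4371, 0.0603, 0.175]
tcp_rot: [0.992, 0.123, 0.001, 0.0]
force: [0.7, -0.3, 0.2]
grip_width: 0.0856
grasp_force: 0.0
```

Request:
jog_arm:
  increments:
    - [[-0.1,-0.9,0],[0,0,0.62]]
    - [[-0.1,-0.9,0],[0,0,0.62]]
    - [[-0.1,-0.9,0],[0,0,0.62]]
    - [[-0.1,-0.9,0],[0,0,0.62]]
    - [[-0.1,-0.9,0],[0,0,0.62]]

```text
clock: 10.4
eef_pos: [0.4213, -0.0747, 0.1739]
tcp_rot: [0.848, 0.53, -0.0, -0.0]
force: [-0.9, 0.7, 0.2]
grip_width: 0.0855
grasp_force: 0.0
```

```bash
python3 - <<'E'
from h import *
from scipy.spatial.transform import Rotation as Ro
for c in ["top","scene"]:
    im=viewer.camera(c)
    for n in N:
        for d in tip_of(c,n):
            X=w(c,d["xyz"]); print(c,n,round(d["confidence"],2),X.round(4))
    if c=="top":
        for n,nr in ((N[1],(248,195)),(N[3],(248,195)),(N[0],(369,206))): print(pca(c,n,nr,.04)[0])
        a=im[130:235,180:310]
    else: a=im[150:255,220:350]
    cv2.imwrite(f"pics/p3{c}.png",cv2.resize(a,None,fx=3,fy=3,interpolation=cv2.INTER_CUBIC))
cv2.imwrite("pics/p3.png",np.hstack([cv2.imread("pics/p3top.png"),cv2.imread("pics/p3scene.png")]))
s=status.read_state(); R=Ro.from_quat(s["tcp_rot"]).as_matrix(); print(s["eef_pos"],np.arctan2(R[1,0],R[0,0]),s["joints"].round(2),s["clock"])
E
```

```text
top kidney_liner_grip 0.79 [ 0.4095 -0.1827  0.0533]
top wedge_liner_grip 0.83 [ 0.3475 -0.3788  0.0582]
top wedge_liner_grip 0.66 [ 0.2666 -0.2157  0.0552]
top wedge_liner_grip 0.66 [ 0.4108 -0.1816  0.0552]
top wedge_liner_grip 0.61 [0.4434 0.1879 0.0617]
top kidney_dish_in 0.79 [0.5334 0.3096 0.011 ]
top wedge_dish_in 0.6 [0.4395 0.1815 0.0058]
{'c': array([0.4373, 0.1843]), 'yaw': np.float64(0.08), 'L': np.float64(0.115), 'W': np.float64(0.077), 'skx': np.float64(0.25), 'sxy': np.float64(-0.3), 'sky': np.float64(-0.02), 'xxy': np.float64(0.02)}
{'c': array([0.4225, 0.182 ]), 'yaw': np.float64(0.068), 'L': np.float64(0.126), 'W': np.float64(0.085), 'skx': np.float64(0.63), 'sxy': np.float64(-0.11), 'sky': np.float64(0.08), 'xxy': np.float64(-0.07)}
{'c': array([ 0.403, -0.195]), 'yaw': np.float64(-1.523), 'L': np.float64(0.129), 'W': np.float64(0.066), 'skx': np.float64(-0.68), 'sxy': np.float64(0.12), 'sky': np.float64(0.16), 'xxy': np.float64(-0.24)}
scene kidney_liner_grip 0.86 [ 0.4085 -0.1805  0.055 ]
scene wedge_liner_grip 0.95 [ 0.2618 -0.2158  0.0554]
scene wedge_liner_grip 0.61 [0.4356 0.1824 0.059 ]
scene wedge_liner_grip 0.6 [ 0.3444 -0.3729  0.0557]
scene wedge_liner_grip 0.23 [0.435  0.1839 0.0055]
scene kidney_dish_in 0.83 [0.5316 0.3106 0.0081]
scene wedge_dish_in 0.48 [0.4368 0.1859 0.0005]
[ 0.42163622 -0.07392185  0.17399772] 1.1129442068750637 [-0.23 -0.17  2.17  0.    1.15  0.23] 11.05
```

View pics/p3.png

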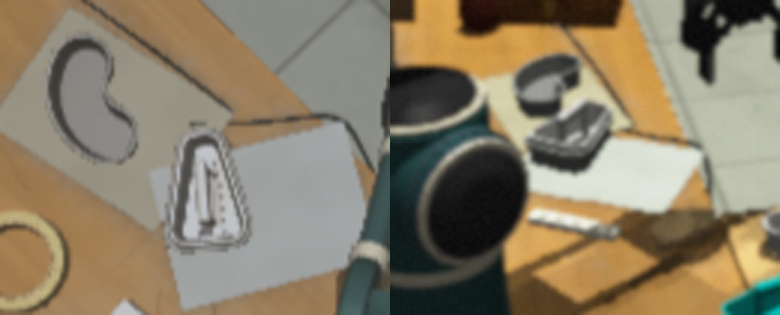

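The wedge liner is nested flush inside its dish, at crop (210,190). Now the kidney.

Request:
jog_arm:
  increments:
    - [[-0.085,-0.72,0],[0,0,0.363]]
    - [[-0.085,-0.72,0],[0,0,0.363]]
    - [[-0.085,-0.72,0],[0,0,0.363]]
    - [[-0.085,-0.72,-0.3],[0,0,0.363]]
    - [[-0.085,-0.72,-0.4],[0,0,0.363]]

```text
clock: 11.68
eef_pos: [0.4069, -0.1812, 0.1116]
tcp_rot: [0.676, 0.737, -0.001, -0.002]
force: [-0.3, 0.3, 0.1]
grip_width: 0.0849
grasp_force: 0.0
```

Request:
jog_arm:
  increments:
    - [[0,0,-0.25],[0,0,0]]
    - [[0,0,-0.4],[0,0,0]]
    - [[0,0,-0.495],[0,0,0]]
    - [[0,0,-0.495],[0,0,0]]

```text
clock: 12.18
eef_pos: [0.4083, -0.1815, 0.0391]
tcp_rot: [0.676, 0.737, -0.0, -0.001]
force: [0.3, 1.1, 0.8]
grip_width: 0.0854
grasp_force: 0.0
```

Request:
jog_arm:
  increments:
    - [[0,0,0],[0,0,0]]
    - [[0,0,0],[0,0,0]]
    - [[0,0,0],[0,0,0]]
    - [[0,0,0],[0,0,0]]
    - [[0,0,0],[0,0,0]]
  fingers: 1
  force: 40

```text
clock: 12.8
eef_pos: [0.4087, -0.182, 0.0398]
tcp_rot: [0.676, 0.737, -0.0, -0.0]
force: [0.0, 0.3, 0.7]
grip_width: 0.011
grasp_force: 42.8
```

Request:
jog_arm:
  increments:
    - [[0,0,0.4],[0,0,0]]
    - [[0,0,0.8],[0,0,0]]
    - [[0.1,0.3,0.95],[0,0,0.1]]
    - [[0.2,0.5,0.95],[0,0,0.2]]
    - [[0.2,0.5,0.95],[0,0,0.2]]

```text
clock: 13.42
eef_pos: [0.4395, -0.1055, 0.1825]
tcp_rot: [0.557, 0.831, 0.0, 0.0]
force: [-1.3, -1.1, -0.3]
grip_width: 0.0111
grasp_force: 42.6
```

Request:
jog_arm:
  increments:
    - [[0.2,0.3,0],[0,0,0.1]]
    - [[0.2,0.6,0],[0,0,0.2]]
    - [[0.2,0.9,0],[0,0,0.3]]
    - [[0.2,0.9,0],[0,0,0.35]]
    - [[0.2,0.9,0],[0,0,0.35]]

```text
clock: 14.05
eef_pos: [0.4682, 0.0278, 0.1814]
tcp_rot: [0.324, 0.946, -0.001, -0.001]
force: [-0.5, 0.1, -1.5]
grip_width: 0.011
grasp_force: 42.6
```

Request:
jog_arm:
  increments:
    - [[0.2,0.3,0],[0,0,0.1]]
    - [[0.2,0.6,0],[0,0,0.2]]
    - [[0.2,0.9,0],[0,0,0.3]]
    - [[0.2,0.9,0],[0,0,0.35]]
    - [[0.2,0.9,0],[0,0,0.35]]

```text
clock: 14.68
eef_pos: [0.4987, 0.1623, 0.1816]
tcp_rot: [0.068, 0.998, -0.0, -0.001]
force: [-0.4, -0.7, -1.4]
grip_width: 0.0112
grasp_force: 42.6
```

Request:
jog_arm:
  increments:
    - [[0.23,0.3,0],[0,0,0.1]]
    - [[0.23,0.6,0],[0,0,0.2]]
    - [[0.23,0.9,0],[0,0,0.3]]
    - [[0.23,0.98,0],[0,0,0.328]]
    - [[0.23,0.98,0],[0,0,0.328]]

```text
clock: 15.3
eef_pos: [0.5334, 0.3092, 0.1818]
tcp_rot: [-0.177, 0.984, -0.0, -0.0]
force: [0.1, 0.2, -1.3]
grip_width: 0.0109
grasp_force: 42.5
```

```bash
python3 - <<'E'
from h import *
from scipy.spatial.transform import Rotation as Ro
for c in ["top","scene"]:
    im=viewer.camera(c)
    for n in N[0:4:2]:
        for d in tip_of(c,n):
            X=w(c,d["xyz"]); print(c,n,round(d["confidence"],2),X.round(4))
s=status.read_state(); R=Ro.from_quat(s["tcp_rot"]).as_matrix(); print(s["eef_pos"],np.arctan2(R[1,0],R[0,0]),s["joints"].round(2),s["clock"])
cv2.imwrite("pics/s4.png",cv2.resize(im[110:250,200:400],None,fx=4,fy=4,interpolation=cv2.INTER_CUBIC))
E
```

```text
top kidney_liner_grip 0.47 [0.5372 0.309  0.1984]
top kidney_dish_in 0.76 [0.5355 0.3163 0.0125]
scene kidney_liner_grip 0.69 [0.5336 0.3096 0.195 ]
scene kidney_dish_in 0.67 [0.5314 0.3087 0.0052]
[0.53349547 0.30876727 0.18232466] -2.7857059773399193 [ 0.48  0.19  1.79 -0.    1.17 -1.44] 15.6
```

View pics/s4.png

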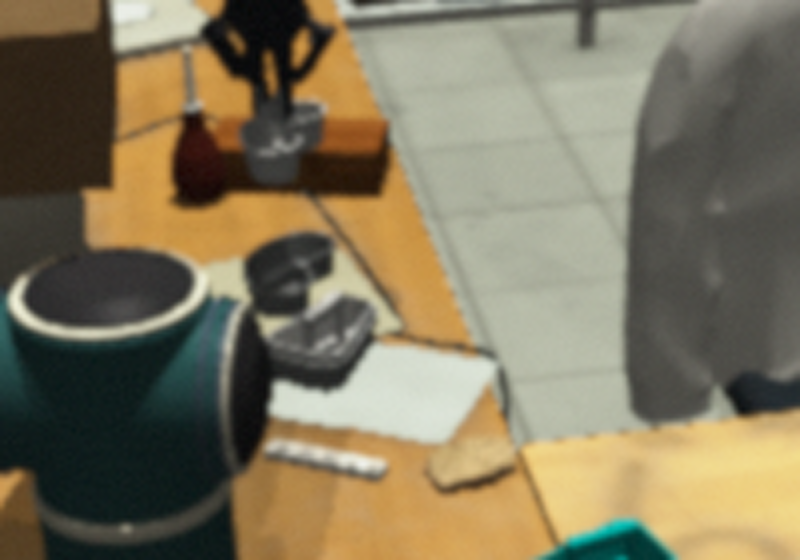

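The picture shows the kidney liner held with its outline parallel to the kidney dish below, liner at crop (285,140) and dish at (290,270).

Request:
jog_arm:
  increments:
    - [[-0.01,0.016,-0.3],[0,0,0]]
    - [[-0.01,0.016,-0.6],[0,0,0]]
    - [[-0.01,0.016,-0.67],[0,0,0]]
    - [[-0.01,0.016,-0.67],[0,0,0]]

```text
clock: 16.1
eef_pos: [0.5318, 0.312, 0.0816]
tcp_rot: [-0.178, 0.984, -0.0, -0.0]
force: [-0.5, 1.4, -0.4]
grip_width: 0.0107
grasp_force: 42.5
```

Request:
jog_arm:
  increments:
    - [[0,0,-0.05],[0,0,0]]
    - [[0,0,-0.1],[0,0,0]]
    - [[0,0,-0.14],[0,0,0]]
    - [[0,0,-0.17],[0,0,0]]
    - [[0,0,-0.17],[0,0,0]]

```text
clock: 16.73
eef_pos: [0.5314, 0.3122, 0.0556]
tcp_rot: [-0.178, 0.984, -0.0, -0.001]
force: [-0.0, 0.8, -1.1]
grip_width: 0.011
grasp_force: 42.5
```

Request:
jog_arm:
  increments:
    - [[0,0,-0.02],[0,0,0]]
    - [[0,0,-0.04],[0,0,0]]
    - [[0,0,-0.05],[0,0,0]]
    - [[0,0,-0.06],[0,0,0]]
    - [[0,0,-0.06],[0,0,0]]

```text
clock: 17.35
eef_pos: [0.5318, 0.3123, 0.0471]
tcp_rot: [-0.178, 0.984, -0.0, -0.0]
force: [0.3, 1.4, -0.8]
grip_width: 0.0112
grasp_force: 42.5
```

Request:
jog_arm:
  increments:
    - [[0,0,-0.006],[0,0,0]]
    - [[0,0,-0.012],[0,0,0]]
    - [[0,0,-0.016],[0,0,0]]
    - [[0,0,-0.016],[0,0,0]]

```text
clock: 17.85
eef_pos: [0.5323, 0.3123, 0.0466]
tcp_rot: [-0.178, 0.984, -0.0, 0.0]
force: [-2.2, -3.8, 8.7]
grip_width: 0.011
grasp_force: 43.7
```

Floor contact came at the expected height. Releasing and withdrawing.

Request:
jog_arm:
  increments:
    - [[0,0,0.008],[0,0,0]]
    - [[0,0,0.008],[0,0,0]]
    - [[0,0,0.008],[0,0,0]]
    - [[0,0,0.008],[0,0,0]]
    - [[0,0,0.008],[0,0,0]]
  fingers: 0

```text
clock: 18.48
eef_pos: [0.5318, 0.3124, 0.0459]
tcp_rot: [-0.178, 0.984, -0.0, -0.0]
force: [-0.3, -0.1, -1.1]
grip_width: 0.085
grasp_force: 0.0
```

Request:
jog_arm:
  increments:
    - [[0,0,0.3],[0,0,0]]
    - [[0,0,0.6],[0,0,0]]
    - [[0,0,0.95],[0,0,0]]
    - [[0,-0.5,0.95],[0,0,0]]
    - [[0,-0.9,0.95],[0,0,0]]

```text
clock: 19.1
eef_pos: [0.5325, 0.1869, 0.19]
tcp_rot: [-0.179, 0.984, -0.0, 0.001]
force: [1.2, -1.6, 0.3]
grip_width: 0.0853
grasp_force: 0.0
```

Request:
jog_arm:
  increments:
    - [[0,-0.9,0],[0,0,0]]
    - [[0,-0.9,0],[0,0,0]]
    - [[0,-0.9,0],[0,0,0]]
    - [[0,-0.9,0],[0,0,0]]
    - [[0,-0.9,0],[0,0,0]]

```text
clock: 19.73
eef_pos: [0.5319, 0.0537, 0.1885]
tcp_rot: [-0.179, 0.984, 0.0, 0.0]
force: [-0.2, 0.2, 0.0]
grip_width: 0.0857
grasp_force: 0.0
```

Request:
jog_arm:
  increments:
    - [[0,-0.9,0],[0,0,0]]
    - [[0,-0.9,0],[0,0,0]]
    - [[0,-0.9,0],[0,0,0]]
    - [[0,-0.9,0],[0,0,0]]
    - [[0,-0.9,0],[0,0,0]]

```text
clock: 20.35
eef_pos: [0.532, -0.0808, 0.1884]
tcp_rot: [-0.179, 0.984, 0.0, -0.0]
force: [0.6, 0.0, -0.8]
grip_width: 0.0852
grasp_force: 0.0
```

```bash
python3 - <<'E'
from h import *
for c in ["top","scene"]:
    im=viewer.camera(c)
    for n in N:
        for d in tip_of(c,n):
            X=w(c,d["xyz"]); 
            if X[1]>0: print(c,n,round(d["confidence"],2),X.round(4))
    if c=="top":
        for n,nr in ((N[0],(209,163)),(N[1],(248,195))): print(pca(c,n,nr,.042)[0])
        a=im[130:235,180:310]
    else: a=im[150:255,220:350]
    cv2.imwrite(f"pics/p5{c}.png",cv2.resize(a,None,fx=3,fy=3,interpolation=cv2.INTER_CUBIC))
cv2.imwrite("pics/p5.png",np.hstack([cv2.imread("pics/p5top.png"),cv2.imread("pics/p5scene.png")]))
E
```

```text
top kidney_liner_grip 0.59 [0.5338 0.3115 0.0625]
top wedge_liner_grip 0.94 [0.4382 0.1862 0.0629]
top kidney_dish_in 0.6 [0.5339 0.3128 0.0081]
top wedge_dish_in 0.7 [0.4367 0.1857 0.0052]
{'c': array([0.5349, 0.3093]), 'yaw': np.float64(0.367), 'L': np.float64(0.133), 'W': np.float64(0.069), 'skx': np.float64(0.0), 'sxy': np.float64(0.0), 'sky': np.float64(0.09), 'xxy': np.float64(-0.26)}
{'c': array([0.435 , 0.1835]), 'yaw': np.float64(0.053), 'L': np.float64(0.114), 'W': np.float64(0.076), 'skx': np.float64(0.28), 'sxy': np.float64(-0.31), 'sky': np.float64(-0.05), 'xxy': np.float64(0.06)}
scene kidney_liner_grip 0.82 [0.5323 0.3136 0.0619]
scene wedge_liner_grip 0.73 [0.4365 0.1836 0.0608]
scene kidney_dish_in 0.75 [0.5353 0.3111 0.0065]
scene wedge_dish_in 0.61 [0.4375 0.1865 0.0036]
```

View pics/p5.png

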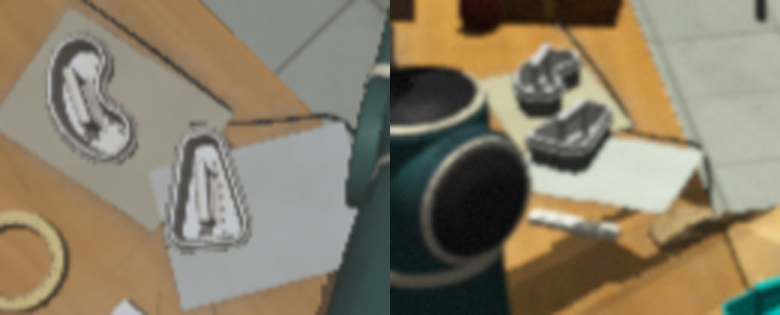

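Both liners sit nested and level in their dishes: kidney at crop (90,100), wedge at (210,190). The gripper is clear.

```bash
python3 -c "
from h import *
print(bot.finish_job())"
```

```text
the job is handed in; nothing more can be done
None
```

I nested both steel liners in their matching dishes, let go of them and handed the job in at about 21 s; the last pictures show both seated and level, and no verdict came back.

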